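# Refit the spindle circlip on an orbital shaker

### The arm

A 7-joint arm with a two-finger parallel gripper is mounted at the origin on the work surface. World frame = base frame: x ahead of the robot, y to its left, z up, the work surface at z = 0. Lengths are in m, angles in rad, forces in N, time in s.
With the tool pointing down it reaches from about 0.4 to 0.75 m from the base axis. Payload 19.5 kg.
Tool frame: the origin (TCP) lies midway between the tips of the shut fingers; the grasp point (between the pads) lies 19 mm behind it; z points along the fingers, y is the line along which they close (so a half turn about z gives the same grasp; the last joint's range is limited). The gripper opens to 85 mm and grips with 20 to 120 N. Pads are 22 mm wide; open, the fingers measure 114 mm over their backs; the gripper's body (76 mm by 85 mm) begins 54 mm behind the grasp point. The pads swing forward as they close: fully open they stand 13 mm farther back than shut.
Start: joints at [1.114, 0.707, -0.028, 1.485, 0.022, 0.951, -0.075], TCP at [0.232, -0.526, 0.231] pointing down, gripper open.
Joint ranges: [-2.71, 2.71], [-0.32, 2.16], [-1.57, 1.52], [0, 2.45], [-1.46, 4.6], [0, 2.02], [-2.83, 2.83]. Speed limits (rad/s): [1.89, 1.89, 2.57, 2.57, 3.01, 3.01, 3.01].

### API

Orientations are given as a unit quaternion [w, x, y, z].
In Python, from bench import manip, grab_frame gives the robot as it stands.
- The arm moves only by the tool advance, called after "Emit:" as name(argument=value, ...) on one line, values as JSON. Schema: {"type":"object","properties":{"ticks":{"type":"object","properties":{"jaw":{"type":"array","items":{"type":"number"},"minItems":1,"maxItems":12},"dx":{"type":"array","items":{"type":"number"},"minItems":1,"maxItems":12},"dy":{"type":"array","items":{"type":"number"},"minItems":1,"maxItems":12},"dz":{"type":"array","items":{"type":"number"},"minItems":1,"maxItems":12},"ax":{"type":"array","items":{"type":"number"},"minItems":1,"maxItems":12},"ay":{"type":"array","items":{"type":"number"},"minItems":1,"maxItems":12},"az":{"type":"array","items":{"type":"number"},"minItems":1,"maxItems":12}},"additionalProperties":false,"required":["jaw","dx","dy","dz","ax","ay","az"]},"only":{"type":"string"},"quiet":{"type":"boolean"},"lines":{"type":"string"}},"required":["ticks"],"additionalProperties":false}. ticks is an object with one list for each field, all of the same length, 1 to 12, a row being the entries at one place: jaw (the opening from 0.0 (shut) to 1.0 (fully open)), dx, dy, dz (the shift in shares of 1 m (1.0 is 1 m)), ax, ay, az (a rotation vector in fractions of the full range, 1 being 2 rad); each row is the pose to reach, as a shift and turn from the pose commanded when the call began, along the tool's axes at that moment; what a row does not reach only later rows make up. A row lasts 1/8 s, in which the tool goes at most 0.0625 m and 0.188 rad, less where a joint would pass 70% of its speed; a pose out of reach is approached as far as the arm can. The fingers move at their own pace and stop on an object; the grip force is fixed at half the most. Time passes only in rows, so rows that do not move let the fingers close. The tool returns the time, the measured TCP pose, the force, the opening and the grip force at its end. only (a regular expression) keeps the lines of the reply that match it, lines (a string "A,B") keeps lines A to B, and quiet returns only ok. Shift and turn numbers lie between -1 and 1, and a call with a number outside is refused. Input that does not fit is refused with a message, and nothing moves.
- manip.sense(): the state, without advancing time (a new reading comes with each control period).
- grab_frame(name): name is "scene" or "top" or "wrist"; returns a dict with "color" (480x640x3 uint8, blue, green, red), "vertical_fov" (degrees; the focal length in pixels is half the picture's height over the tangent of half this angle, whatever the lens; pixels are square), "cx", "cy" (the principal point, pixels), "rvec" (rotation vector, rad) and "tvec" (3), from world to camera coordinates, as OpenCV has them; the wrist camera has in their place "hand_eye" (4x4, takes a point from camera to tool coordinates, whose origin is the TCP and whose axes are the flange's). Camera axes: x right, y down, z forward; pixel columns grow to the right and rows downward; lengths in m; the calibration is good to about 2 mm. A picture is of the moment at which its call begins: read the wrist's pose just before it. There is no depth.
- manip.sign_off(): hands the job in; it is judged then, once.
The state is a dict: "time": time; "joint_positions": joint angles; "qvel": joint speeds; "joint_efforts": joint torques, N m; "eef_pos": TCP position; "tcp_rot": TCP orientation; "force": force on the tool from outside, world axes, zero at the start; "moment": the same for the moment, N m; "gripper_width": opening from 0.0 (shut) to 1.0 (fully open); "gripper_force": force on a finger pad.
Only numpy, scipy, OpenCV 4.12 (cv2) and the standard library are available. Lean on these libraries where they do the work, as an engineer would, in place of code of your own. Each camera call takes 0.05 s, during which the arm holds its last target. There are 200 camera calls.

### The job

Swing the shaker's open cover right down over its drive, so that a slipped ring cannot fall into the gears. Then squeeze the circlip pliers fully home so that they spread the ring on their tips, draw them out of the open front of the rack and bring the spread ring down over the spindle, level with the groove. Finish while holding it there, spread and flat, carried by the pliers alone and not pressed against hub or spindle; leave the bottles, flask and screwdriver where they are.

Things in the scene. Friction and masses are not known exactly. Their poses are not given: they have to be found in the camera images.
- shaker: Base of a white orbital shaker, fixed to the bench, 220 (x) x 240 (y) x 75 mm high, its platform taken off. Origin: centre of its underside; z up; its front (control panel) faces -x. In its middle an aluminium hub (48 mm diameter, top at 87.5 mm) and on it a vertical steel spindle.
- groove (a point): Point on the spindle's axis at mid-width of its groove, 96.75 mm above the bench; axes as the shaker's. Spindle 32 mm diameter; groove 28 mm diameter, 7.5 mm wide (93 to 100.5 mm above the bench); above it 32 mm diameter up to 114 mm, then a taper to 23 mm at the top, 120 mm above the bench.
- cover (a joint): Angle of the shaker's hinged cover, rad: 0 shut, 1.5 fully open; starts at 0.75 to 1.25. A white plate 220 x 240 x 6 mm with a 64 mm hole for hub and spindle, hinged along y at the shaker's far (+x) top edge. A stiff friction hinge (0.57 N m) keeps it where it is left: it does not fall shut and must be brought right down.
- cover_hinge (a point): Middle of the hinge line, 75.5 mm above the bench. Axes turn with the cover (with the cover shut they are the shaker's); it swings about y.
- cover_handle (a point): Middle of the cover's round steel bar handle, 10 mm diameter, 90 mm long along the shaker's y, 38 mm (axis) off the outer face of the cover, 14 mm from its free edge. In the cover_hinge frame it lies at x -206, z +44 mm: with the cover shut, 206 mm before and 44 mm above the hinge. Axes turn with the cover.
- rack: Grey pliers rack, fixed, base 105 x 86 mm. Origin: underside, straight below the pliers' joint; z up. A post at its back (x +14 to +24 mm) bears a fork: two prongs (y 13 to 24 mm either side, to x -10 mm, tops 96 mm above the bench), open to the front (-x) and upwards. A white ledge before the post, 30 mm high, x -43 to -11 mm, bears the circlip.
- pliers: External circlip pliers, 170 mm long, about 0.2 kg, upright in the rack, tips down. Origin: pivot, in the joint block (14 x 36 x 16 mm) whose ends rest on the prongs. z up along the handles, x the pivot axis (as the rack's x), y from handle to handle. The ring, under the prongs, lies to -x: squeeze, lift about 10 mm, draw out along -x by 60 mm or more, then raise.
- pliers_grip (a point): Point midway between the handles, 75 mm above the pivot, where to grip along y; axes as the pliers'. Handles: grey plastic, 15 mm wide in x, from 25 to 97 mm above the pivot, flat outer faces: when open 56 mm apart here and 63 mm at the ends; squeezed home against a stop, parallel and 29 to 32 mm apart. Springs push them open: about 13 N squeezes them home.
- pliers_tips (a point): Point midway between the tips, 68 mm below the pivot, where the shoulders (7 mm diameter) stop the ring when squeezed; axes as the pliers'. From the shoulders pins of 3 mm diameter, 7 mm long, point down; open they are 8.7 mm, squeezed home 20 mm either side of the middle in y.
- lever_l (a joint): Squeeze of the +y handle about the pivot, rad: 0 open, 0.156 just on the stop, up to 0.17 when gripped hard (home: over 0.13).
- lever_r (a joint): Squeeze of the -y handle about the pivot, rad: 0 open, 0.156 just on the stop, up to 0.17 when gripped hard (home: over 0.13).
- circlip: Dark spring-steel circlip, 0.03 kg, 3.5 mm thick, band 4 mm wide, bore 30.6 mm relaxed: too small for the spindle unless spread. It lies flat on the ledge, the pliers' pins already in the 5 mm holes of its ears. Origin: centre of the relaxed bore, underside; z up; +x to the gap and ears, whose holes are 20 mm from the origin in x. Spread, its spring clings to the pins (about 8 N).
- clip_bore (a point): Middle of the circlip's bore when spread: 2.8 mm from its origin towards the ears, at mid-thickness; axes as the circlip's and, held spread, parallel to the pliers'; it then lies about 15 mm to the -x side of the pliers' axis, 70 to 73 mm below the pivot. Put on the spindle's axis, the spread ring clears the 32 mm spindle by about 2 mm all round.
- circlip_l (a joint): Opening of the circlip's +y arm, rad: 0 relaxed, about 0.3 with the pliers squeezed home.
- circlip_r (a joint): Opening of the circlip's -y arm, rad: 0 relaxed, about 0.3 with the pliers squeezed home.
- bottle_a: Bystander: white plastic sample bottle, 42 mm diameter, 85 mm tall, standing loose. Origin: centre of its underside.
- bottle_b: Bystander: another such bottle, 42 mm diameter, 85 mm tall. Origin: centre of its underside.
- flask: Bystander: conical glass flask, 76 mm diameter, 108 mm tall. Origin: centre of its underside.
- driver: Bystander: screwdriver lying on the bench, 170 mm long. Origin: on the bench below its middle; x along its length.

How it is judged:
On the way, in this order (a step that is already met when the one before it is completed fails the run):
1. the cover is shut over the drive while the pliers still stand in the rack (value of joint cover below 0.04 rad and distance of pliers from where it was at the start of the episode below 0.03 m), for 0.2 s.
2. the pliers are off the rack with the circlip spread on their tips (value of joint each of circlip_l, circlip_r above 0.2 rad and height (world z) of clip_bore above 0.06 m and contact force between pliers and rack below 0.1 N and contact force between the fingers and pliers above 5 N), for 0.2 s.
At the end, for the whole second after the job is handed in: Finishes holding: cover under 0.04 rad; clip bore within 5 mm of the spindle axis and 2 mm of mid-groove height, tilt under 0.12 rad, still, both clip arms over 0.2 rad open, both levers over 0.13 rad; fingers squeeze the pliers (over 5 N); ring on shaker under 5 N, pliers on shaker under 1 N (value of joint cover below 0.04 rad and horizontal distance between clip_bore and groove below 0.005 m and z of clip_bore in the frame of groove between -0.002 and 0.002 m and angle between circlip's own z axis and vertical below 0.12 rad and value of joint each of circlip_l, circlip_r above 0.2 rad and value of joint each of lever_l, lever_r above 0.13 rad and contact force between the fingers and pliers above 5 N and contact force between circlip and pliers above 2 N and contact force between circlip and shaker below 5 N and contact force between pliers and shaker below 1 N and linear speed of circlip below 0.02 m/s); the arm keeps its last pose, push and grip.
It fails at once if the first bottle is disturbed (moved over 20 mm or tipped) (distance of bottle_a from where it was at the start of the episode above 0.02 m or angle between bottle_a's own z axis and vertical above 0.3 rad).
It fails at once if the second bottle is disturbed (moved over 20 mm or tipped) (distance of bottle_b from where it was at the start of the episode above 0.02 m or angle between bottle_b's own z axis and vertical above 0.3 rad).
It fails at once if the flask is disturbed (moved over 20 mm or tipped) (distance of flask from where it was at the start of the episode above 0.02 m or angle between flask's own z axis and vertical above 0.3 rad).
It fails at once if the screwdriver is moved over 20 mm (distance of driver from where it was at the start of the episode above 0.02 m).
It also fails if it takes over 67 s, if anything falls off the work surface, if the arm or the gripper's body presses on something with over 40 N, if the wrist force passes 120 N, or if a joint passes its speed limit or range.

## Working session

There is one attempt and no reset: what is moved stays moved. The work goes in short steps, Python scripts to look and compute and a tool call to move; the robot and the scene stay as the last step left them, time stands still between calls to the robot, and variables do not carry over. Pictures are saved under pics/ and viewed, at most 12 in all, crops included, and the job is handed in when it is done.

```bash
mkdir -p pics; ls; cat > h.py <<'E'
import numpy as np, cv2
from scipy.spatial.transform import Rotation as R
from bench import manip, grab_frame
def cam(name):
    s=manip.sense(); f=grab_frame(name); h,w=f["color"].shape[:2]
    F=h/2/np.tan(np.radians(f["vertical_fov"])/2)
    K=np.array([[F,0,f["cx"]],[0,F,f["cy"]],[0,0,1]])
    if "hand_eye" in f:
        q=s["tcp_rot"]; T=np.eye(4); T[:3,:3]=R.from_quat([q[1],q[2],q[3],q[0]]).as_matrix(); T[:3,3]=s["eef_pos"]
        T=T@np.array(f["hand_eye"])
    else:
        T=np.eye(4); r=R.from_rotvec(np.ravel(f["rvec"])).as_matrix(); T[:3,:3]=r.T; T[:3,3]=-r.T@np.ravel(f["tvec"])
    return f["color"],K,T
def ray(K,T,p):
    d=T[:3,:3]@np.linalg.solve(K,[p[0],p[1],1]); return T[:3,3],d/np.linalg.norm(d)
def onz(K,T,p,z):
    o,d=ray(K,T,p); return o+d*(z-o[2])/d[2]
def proj(K,T,P):
    c=T[:3,:3].T@(np.array(P)-T[:3,3]); u=K@c; return u[:2]/u[2]
def tri(a,b):
    (o1,d1),(o2,d2)=a,b; A=np.stack([d1,-d2],1); t=np.linalg.lstsq(A,o2-o1,rcond=None)[0]
    p,q=o1+d1*t[0],o2+d2*t[1]; return (p+q)/2,np.linalg.norm(p-q)
E
python3 - <<'E'
from h import *
import pickle
for n in("scene","top"):
    c,K,T=cam(n); cv2.imwrite(f"pics/{n}0.png",c); pickle.dump((c,K,T),open(f"{n}.pkl","wb")); print(n,T[:3,3].round(3),T[:3,2].round(3),K[0,0])
s=manip.sense(); print(s)
E
```

```text
pics
scene [0.936 0.608 0.98 ] [-0.32  -0.538 -0.78 ] 535.6307512572577
top [0.448 0.005 1.409] [ 0.077 -0.006 -0.997] 548.094433325431
{'time': 0.1, 'joint_positions': array([ 1.1142961 ,  0.70703311, -0.02763135,  1.48497297,  0.02199848,
        0.95088411, -0.07549236]), 'qvel': array([ 0.00122855, -0.00211589, -0.00015875, -0.00061703,  0.00065567,
       -0.00114043,  0.00056352]), 'joint_efforts': array([ 2.79781576e-03, -8.84292626e+01,  1.23699680e+00, -2.36454320e+01,
        1.70566211e-02,  5.07156088e-03,  2.47686484e-05]), 'eef_pos': array([ 0.23163796, -0.52601265,  0.23087359]), 'tcp_rot': array([-4.84876695e-04,  9.78567677e-01,  2.05924873e-01, -1.12068776e-04]), 'force': array([-0.62284651,  0.24446441, -0.88228521]), 'moment': array([ 0.03689509, -0.00197477, -0.01204132]), 'gripper_force': 0.0, 'gripper_width': 1.0036335168247674}
```

View pics/scene0.png

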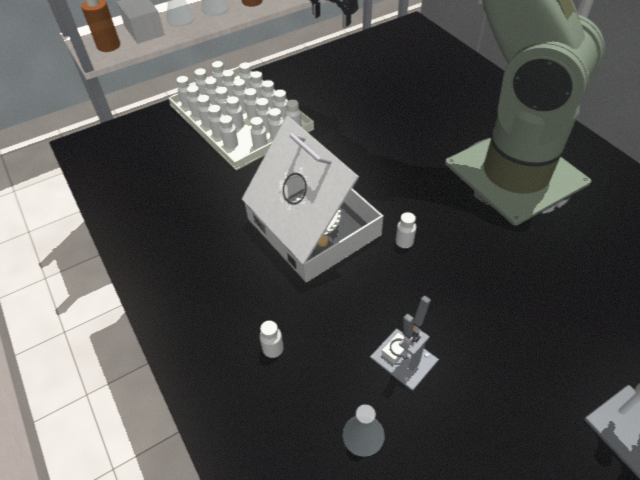

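View pics/top0.png

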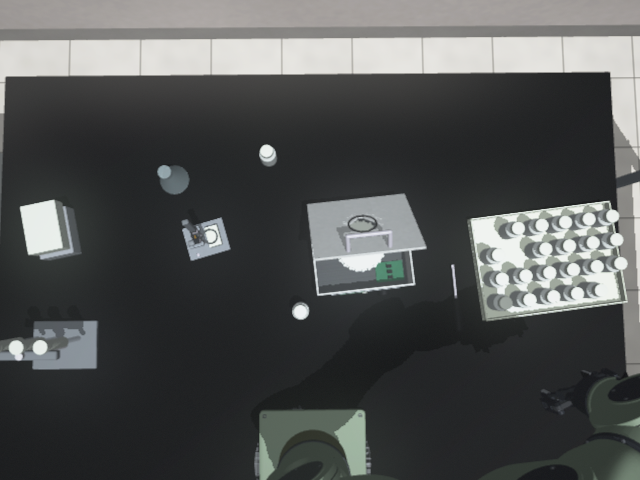

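The scene view shows the shaker at about (315,220), with the open cover's handle at (310,148). The rack with the pliers and ring is at (405,350), bottles stand at (406,230) and (271,338), and the flask is at (364,430). In the top view the shaker is at (365,245), the rack at (206,238) with its ledge to image right, and the screwdriver at (454,290). I'll enlarge these areas for the first measurements.

```bash
python3 - <<'E'
from h import *
import pickle
def crop(n,x,y,w,h,s):
    c=pickle.load(open(n+".pkl","rb"))[0][y:y+h,x:x+w]; c=cv2.resize(c,None,fx=s,fy=s,interpolation=cv2.INTER_CUBIC)
    return cv2.convertScaleAbs(c,alpha=1.2)
a=np.hstack([crop("scene",230,110,160,120,2.5),crop("top",290,185,160,120,2.5)])
b=np.hstack([crop("scene",360,290,80,60,5)*1,crop("top",170,205,80,60,5)])
cv2.imwrite("pics/tiles.png",np.vstack([a,b]))
for n,p,z in [("top",(320,294),.075),("top",(414,284),.075),("top",(308,203),.075),("top",(405,194),.075),("top",(455,266),.01),("top",(457,340),.01),("top",(300,311),.085),("top",(267,152),.085)]:
    c,K,T=pickle.load(open(n+".pkl","rb")); print(p,onz(K,T,p,z).round(3))
E
```

```text
(320, 294) [ 0.419 -0.022  0.075]
(414, 284) [ 0.441 -0.25   0.075]
(308, 203) [0.642 0.005 0.075]
(405, 194) [ 0.662 -0.233  0.075]
(455, 266) [ 0.485 -0.368  0.01 ]
(457, 340) [ 0.298 -0.368  0.01 ]
(300, 311) [0.379 0.027 0.085]
(267, 152) [0.767 0.105 0.085]
```

View pics/tiles.png

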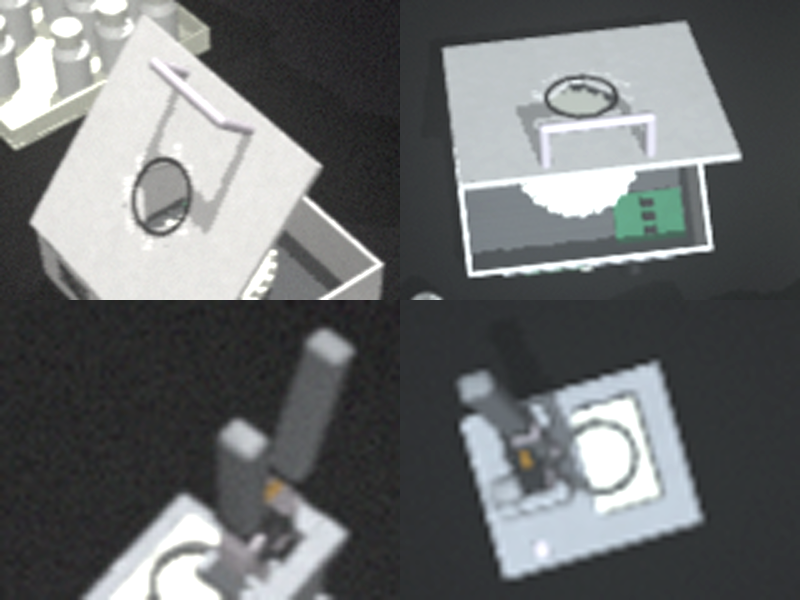

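Enlarged, the tiles show the bar ends at scene (290.8,135.6)/(319.2,158.8) and top (391.6,231.8)/(346.4,234.2). They also show the cover corners, the rack base corners, and the handle tops at scene (425.4,299.6)/(409,317.6).

```bash
python3 - <<'E'
from h import *
import pickle
_,Ks,Ts=pickle.load(open("scene.pkl","rb")); _,Kt,Tt=pickle.load(open("top.pkl","rb"))
t=lambda s,p:tri(ray(Ks,Ts,s),ray(Kt,Tt,p))
def pr(n,v): print(n,v[0].round(4),round(v[1],4))
pr("bar+y",t((319.2,158.8),(346.4,234.2)));pr("bar-y",t((290.8,135.6),(391.6,231.8)))
pr("free+y",t((358,176.8),(315.6,258.6)));pr("free-y",t((288.8,116),(426,247.8)))
for p in [(307.2,203.8),(404.4,193.8)]: print("hinge",onz(Kt,Tt,p,.079).round(4))
for p in [(317.6,295.4),(414.4,284.6)]: print("front",onz(Kt,Tt,p,.075).round(4))
for p in [(190.2,260.4),(230.4,249.2),(222,217.6),(182,228.6)]: print("rackbase",onz(Kt,Tt,p,.008).round(4))
print("ring",onz(Kt,Tt,(209.4,236),.0335).round(4))
for p in [(425.4,299.6),(409,317.6)]: print("tops s",onz(Ks,Ts,p,.201).round(4))
for p in [(185.2,222),(191,243)]: print("tops t",onz(Kt,Tt,p,.201).round(4))
E
```

```text
bar+y [ 0.5463 -0.0737  0.2646] 0.0026
bar-y [ 0.5531 -0.1712  0.2571] 0.0021
free+y [ 0.4971 -0.0091  0.2424] 0.0019
free-y [ 0.5184 -0.2452  0.2441] 0.0
hinge [0.6391 0.0074 0.079 ]
hinge [ 0.6616 -0.2311  0.079 ]
front [ 0.4158 -0.0157  0.075 ]
front [ 0.4395 -0.251   0.075 ]
rackbase [0.5064 0.3076 0.008 ]
rackbase [0.5341 0.2051 0.008 ]
rackbase [0.6156 0.2267 0.008 ]
rackbase [0.5882 0.3291 0.008 ]
ring [0.5663 0.2543 0.0335]
tops s [0.5421 0.2676 0.201 ]
tops s [0.5873 0.2808 0.201 ]
tops t [0.5835 0.2775 0.201 ]
tops t [0.5367 0.2644 0.201 ]
```

```bash
cat >> h.py <<'E'
def goal(pos,yaw):
    """shift/turn in tool axes to bring TCP to pos, tool down, tool y axis at world yaw (mod pi)"""
    s=manip.sense(); q=s["tcp_rot"]; M=R.from_quat([q[1],q[2],q[3],q[0]]); best=None
    for k in(0,np.pi):
        y=np.array([np.cos(yaw+k),np.sin(yaw+k),0]); z=np.array([0,0,-1.]); G=R.from_matrix(np.stack([np.cross(y,z),y,z],1))
        r=(M.inv()*G).as_rotvec()
        if best is None or np.linalg.norm(r)<np.linalg.norm(best): best=r
    print("at",s["eef_pos"].round(4),"d",M.inv().apply(np.array(pos)-s["eef_pos"]).round(4),"r",best.round(3))
E
python3 -c "
from h import *
goal((.549,-.122,.34),.094)"
```

```text
at [ 0.2316 -0.526   0.2309] d [ 0.4533 -0.242  -0.1089] r [-1.00e-03 -1.00e-03 -1.25e+00]
```

The rows are not in the units I measure in: turns go in shares of 2 rad. I convert before sending: -1.25 rad is -0.625.

Emit:
advance(ticks={"jaw": [0.4,0.4,0.4,0.4,0.4,0.4,0.4,0.4,0.4,0.4,0.4,0.4],"dx": [0,0,0.453,0.453,0.453,0.453,0.453,0.453,0.453,0.453,0.453,0.453],"dy": [0,0,-0.242,-0.242,-0.242,-0.242,-0.242,-0.242,-0.242,-0.242,-0.242,-0.242],"dz": [-0.06,-0.109,-0.109,-0.109,-0.109,-0.109,-0.109,-0.109,-0.109,-0.109,-0.109,-0.109],"ax": [0,0,0,0,0,0,0,0,0,0,0,0],"ay": [0,0,0,0,0,0,0,0,0,0,0,0],"az": [0,0,-0.625,-0.625,-0.625,-0.625,-0.625,-0.625,-0.625,-0.625,-0.625,-0.625]})

```text
time: 1.6
eef_pos: [0.5488, -0.1219, 0.3399]
tcp_rot: [-0.0, 0.673, 0.74, -0.0]
force: [-0.1, -0.9, -0.6]
gripper_width: 0.395
gripper_force: 0.0
```

```bash
python3 - <<'E'
from h import *
goal((.549,-.122,.247),.094)
c,K,T=cam("wrist"); cv2.imwrite("pics/w1.png",c)
for P in [(.5463,-.0737,.2646),(.5531,-.1712,.2571)]: print(proj(K,T,P))
E
```

```text
at [ 0.5488 -0.1219  0.3399] d [-0.0001  0.0003  0.0929] r [-0.001 -0.     0.001]
[324.40481331 170.55498353]
[320.12692436 307.01817934]
```

View pics/w1.png

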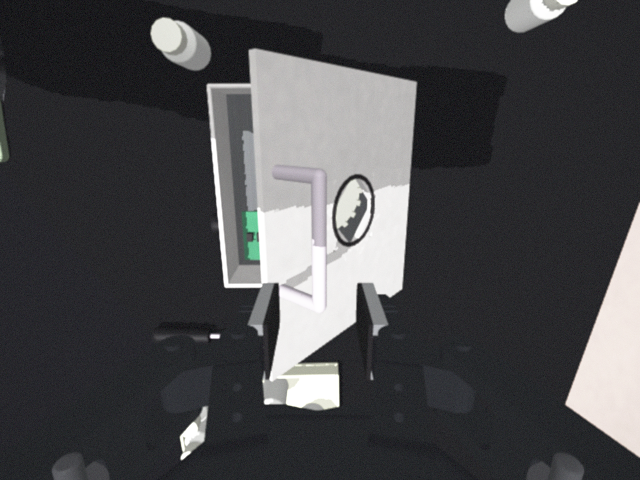

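The wrist view shows the bar upright at column 320, rows 175–307, midway between the fingers at 265 and 370, so it matches the estimate. I'll descend and grip it.

Emit:
advance(ticks={"jaw": [0.4,0.4,0.4,0,0,0,0,0],"dx": [0,0,0,0,0,0,0,0],"dy": [0,0,0,0,0,0,0,0],"dz": [0.05,0.093,0.093,0.093,0.093,0.093,0.093,0.093],"ax": [0,0,0,0,0,0,0,0],"ay": [0,0,0,0,0,0,0,0],"az": [0,0,0,0,0,0,0,0]})

```text
time: 2.65
eef_pos: [0.5492, -0.1228, 0.2492]
tcp_rot: [0.001, 0.673, 0.739, 0.0]
force: [-1.9, -2.6, 7.3]
gripper_width: 0.091
gripper_force: 58.7
```

```bash
python3 - <<'E'
from h import *
s=manip.sense(); p=s["eef_pos"]; print(p,s["tcp_rot"],s["moment"])
q=s["tcp_rot"]; M=R.from_quat([q[1],q[2],q[3],q[0]])
# arc waypoints
for th0 in (.856,):
    f=lambda t:np.array([-.206*np.cos(t)+.044*np.sin(t),.206*np.sin(t)+.044*np.cos(t)])
    for t in np.linspace(th0,-.01,11)[1:]:
        d=f(t)-f(th0); w=np.array([d[0]*np.cos(.094),d[0]*np.sin(.094),d[1]]); print(round(t,3),M.inv().apply(w).round(4))
E
```

```text
[ 0.54920728 -0.12283395  0.24922418] [1.28969821e-03 6.73350282e-01 7.39322377e-01 3.97614411e-04] [-0.42997877  0.46609679  0.08036618]
0.769 [ 0.     -0.0156  0.0095]
0.683 [ 0.     -0.0303  0.0202]
0.596 [ 0.     -0.044   0.0322]
0.51 [ 0.     -0.0567  0.0454]
0.423 [ 0.     -0.0681  0.0596]
0.336 [ 0.0001 -0.0783  0.0747]
0.25 [ 0.0001 -0.0871  0.0907]
0.163 [ 1.000e-04 -9.460e-02  1.073e-01]
0.077 [ 1.000e-04 -1.005e-01  1.245e-01]
-0.01 [ 1.000e-04 -1.050e-01  1.422e-01]
```

Emit:
advance(ticks={"jaw": [0,0,0,0,0,0,0,0,0,0],"dx": [0,0,0,0,0,0,0,0,0,0],"dy": [-0.016,-0.03,-0.044,-0.057,-0.068,-0.078,-0.087,-0.095,-0.1,-0.1],"dz": [0.0095,0.02,0.032,0.045,0.06,0.075,0.091,0.107,0.122,0.122],"ax": [0,0,0,0,0,0,0,0,0,0],"ay": [0,0,0,0,0,0,0,0,0,0],"az": [0,0,0,0,0,0,0,0,0,0]})

```text
time: 3.9
eef_pos: [0.4492, -0.1327, 0.1256]
tcp_rot: [0.001, 0.673, 0.739, -0.001]
force: [-2.1, -5.2, -3.3]
gripper_width: 0.087
gripper_force: 62.2
```

Emit:
advance(ticks={"jaw": [0,0,0,0],"dx": [0,0,0,0],"dy": [-0.003,-0.004,-0.004,-0.004],"dz": [0.01,0.016,0.02,0.02],"ax": [0,0,0,0],"ay": [0,0,0,0],"az": [0,0,0,0]})

```text
time: 4.4
eef_pos: [0.4441, -0.1333, 0.1059]
tcp_rot: [-0.0, 0.674, 0.739, -0.002]
force: [-10.0, -5.4, -2.7]
gripper_width: 0.093
gripper_force: 63.1
```

Emit:
advance(ticks={"jaw": [0,0],"dx": [0,0],"dy": [0,0],"dz": [0.004,0.004],"ax": [0,0],"ay": [0,0],"az": [0,0]})

```text
time: 4.65
eef_pos: [0.4439, -0.1334, 0.1027]
tcp_rot: [0.0, 0.674, 0.739, -0.002]
force: [-15.3, -4.6, 21.3]
gripper_width: 0.086
gripper_force: 69.2
```

Emit:
advance(ticks={"jaw": [0,0],"dx": [0,0],"dy": [0,0],"dz": [0.002,0.002],"ax": [0,0],"ay": [0,0],"az": [0,0]})

```text
time: 4.9
eef_pos: [0.444, -0.1335, 0.1022]
tcp_rot: [0.001, 0.674, 0.739, -0.002]
force: [-23.9, -2.4, 68.6]
gripper_width: 0.086
gripper_force: 74.2
```

Emit:
advance(ticks={"jaw": [0.4,0.4,0.4,0.4,0.4,0.4],"dx": [0,0,0,0,0,0],"dy": [0,0,0,0,0,0],"dz": [0,0,-0.05,-0.1,-0.15,-0.18],"ax": [0,0,0,0,0,0],"ay": [0,0,0,0,0,0],"az": [0,0,0,0,0,0]})

```text
time: 5.65
eef_pos: [0.4457, -0.132, 0.282]
tcp_rot: [0.001, 0.673, 0.739, 0.001]
force: [0.8, -0.5, -1.6]
gripper_width: 0.401
gripper_force: 0.0
```

```bash
python3 -c "
from h import *
goal((.51,-.122,.33),.094)"
```

```text
at [ 0.4457 -0.132   0.282 ] d [ 0.0039  0.0651 -0.0478] r [ 0.003  0.001 -0.   ]
```

Emit:
advance(ticks={"jaw": [1,1,1,1,1],"dx": [0,0.003,0.003,0.003,0.003],"dy": [0.05,0.09,0.09,0.09,0.09],"dz": [-0.045,-0.045,-0.045,-0.045,-0.045],"ax": [0,0,0,0,0],"ay": [0,0,0,0,0],"az": [0,0,0,0,0]})

```text
time: 6.28
eef_pos: [0.534, -0.1209, 0.3246]
tcp_rot: [0.0, 0.673, 0.739, -0.0]
force: [0.3, 0.1, -0.5]
gripper_width: 1.0
gripper_force: 0.0
```

```bash
python3 - <<'E'
from h import *
c,K,T=cam("wrist"); cv2.imwrite("pics/w2.png",c); import pickle; pickle.dump((c,K,T),open("w2.pkl","wb"))
print(T[:3,3],T[:3,2]); print(proj(K,T,(.5365,-.1225,.12)),K[0,0],proj(K,T,(.444,-.1335,.1195)))
E
```

```text
[ 0.52506808 -0.04750524  0.46741624] [ 0.02677335 -0.29121641 -0.95628248]
[321.99555294 205.46226889] 351.6176821960792 [229.89736758 207.69554494]
```

View pics/w2.png

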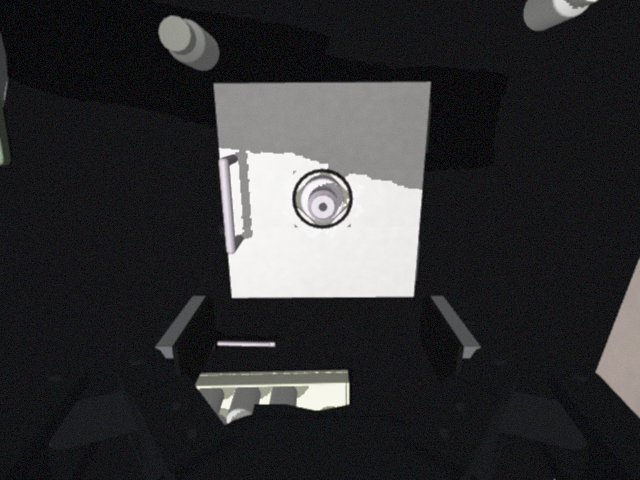

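The cover is shut. The spindle top is at about (322,207), the cover corners at (215,83), (431,82), (415,297) and (232,297), and the bar at column 227. I'll refine the spindle position next.

```bash
python3 - <<'E'
from h import *
import pickle
c,K,T=pickle.load(open("w2.pkl","rb"))
for p in [(322.5,207)]: print("spin",onz(K,T,p,.12))
C=np.array([onz(K,T,p,.0815) for p in [(215,83),(431,82),(415,297),(232,297)]]); print(C.round(4),C.mean(0))
g=cv2.cvtColor(c,cv2.COLOR_BGR2GRAY)
m=(g>100).astype(np.uint8); n,_,st,ce=cv2.connectedComponentsWithStats(m[60:305,200:450]); i=1+st[1:,4].argmax(); q=cv2.convexHull(np.argwhere(_==i)[:,::-1].astype(np.int32)); a=cv2.approxPolyDP(q,8,True)[:,0]+[200,60]; print(a)
C=np.array([onz(K,T,p,.0815) for p in a]); print(C.round(4),C.mean(0))
t=g[180:235,295:350]; cv2.imwrite("/tmp/t.png",t)
d=(g[200:215,314:332]<110); v=np.argwhere(d); print(v.mean(0)+[200,314],len(v)); print(g[199:216:2,313:333])
# bar line
E
```

```text
spin [ 0.53715886 -0.12402859  0.12      ]
[[ 0.4175 -0.0147  0.0815]
 [ 0.6355  0.0064  0.0815]
 [ 0.661  -0.2332  0.0815]
 [ 0.4399 -0.2537  0.0815]] [ 0.53849158 -0.12380407  0.0815    ]
[[430  82]
 [413 296]
 [231 297]
 [214  84]]
[[ 0.6345  0.0063  0.0815]
 [ 0.6584 -0.2321  0.0815]
 [ 0.4387 -0.2538  0.0815]
 [ 0.4165 -0.0158  0.0815]] [ 0.53702454 -0.12383891  0.0815    ]
[206.5 322.5] 32
[[191 211 227 231 232 231 231 226 228 227 229 233 233 231 229 230 229 225
  200 164]
 [221 232 233 230 230 231 231 230 228 224 223 225 231 229 228 228 227 231
  231 219]
 [232 232 231 229 230 234 217 179 138 121 110 119 171 218 229 228 228 229
  232 229]
 [233 231 232 230 228 208 136  98  95  93  95  93  99 141 209 229 232 231
  231 229]
 [233 232 232 231 226 181 112  95  93  98  95  94  94 118 180 223 229 231
  231 230]
 [233 233 231 231 231 219 174 120  99  93  94  96 117 170 222 227 230 230
  229 230]
 [232 233 232 231 231 233 231 217 198 184 180 193 222 231 228 228 231 229
  230 222]
 [213 229 231 230 229 231 230 228 227 229 230 234 233 230 229 228 230 230
  219 178]
 [176 189 207 223 230 232 230 227 227 226 230 231 233 230 228 223 215 192
  161 144]]
```

```bash
python3 -c "
from h import *
goal((.5624,.2723,.30),.271)"
```

```text
at [ 0.5341 -0.1209  0.3246] d [0.3888 0.0649 0.0245] r [ 0.     0.    -0.178]
```

Converted, -0.178 rad is -0.089.

Emit:
advance(ticks={"jaw": [1,1,1,1,1,1,1,1,1,1],"dx": [0.389,0.389,0.389,0.389,0.389,0.389,0.389,0.389,0.389,0.389],"dy": [0.065,0.065,0.065,0.065,0.065,0.065,0.065,0.065,0.065,0.065],"dz": [0.0245,0.0245,0.0245,0.0245,0.0245,0.0245,0.0245,0.0245,0.0245,0.0245],"ax": [0,0,0,0,0,0,0,0,0,0],"ay": [0,0,0,0,0,0,0,0,0,0],"az": [-0.089,-0.089,-0.089,-0.089,-0.089,-0.089,-0.089,-0.089,-0.089,-0.089]})

```text
time: 7.58
eef_pos: [0.5631, 0.2716, 0.3002]
tcp_rot: [0.0, 0.605, 0.796, 0.0]
force: [0.5, 0.2, -0.2]
gripper_width: 0.999
gripper_force: 0.0
```

```bash
python3 - <<'E'
from h import *
c,K,T=cam("wrist"); import pickle; pickle.dump((c,K,T),open("w3.pkl","wb"))
for P in [(.585,.279,.201),(.5395,.266,.201)]: print(proj(K,T,P).round(1))
cv2.imwrite("pics/w3.png",cv2.resize(c[120:360,160:480],None,fx=2.5,fy=2.5,interpolation=cv2.INTER_CUBIC))
E
```

```text
[352.7 233. ]
[286.9 233.6]
```

View pics/w3.png

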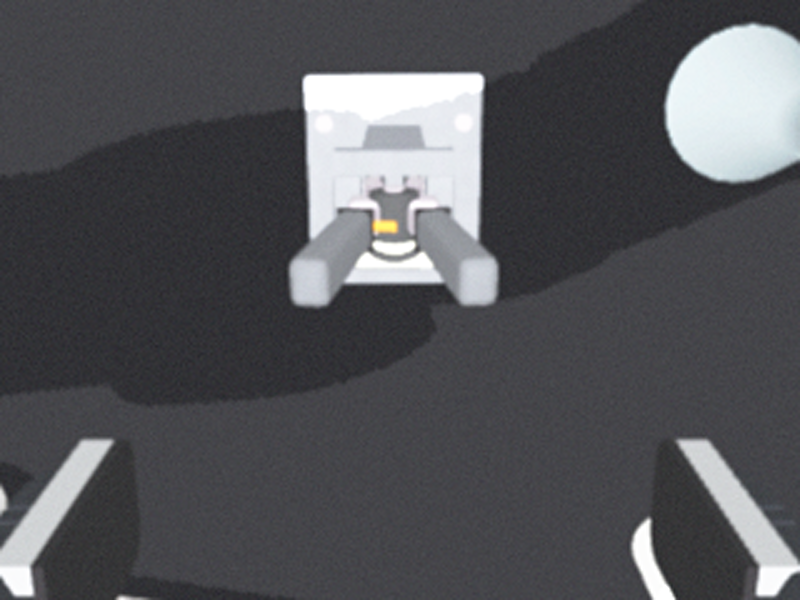

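The wrist crop shows the handle tops at frame pixels (284,232.4) and (350.8,232.4), and the rack edges run parallel to the image rows, so the yaw is right. The flask is well clear at upper right.

```bash
python3 - <<'E'
from h import *
import pickle
c,K,T=pickle.load(open("w3.pkl","rb"))
a,b=[onz(K,T,p,.201) for p in [(284,232.4),(350.8,232.4)]]; print(a,b,np.linalg.norm(a-b),(a+b)/2,np.arctan2(*(b-a)[1::-1]))
C=np.array([onz(K,T,(160+x/2.5,120+y/2.5),.008) for x,y in[(305,75),(484,73)]]); print(C, np.arctan2(*(C[1]-C[0])[1::-1]))
m=(a+b)/2; goal((m[0],m[1],.16),.271)
E
```

```text
[0.53730764 0.26631616 0.201     ] [0.58358022 0.27908616 0.201     ] 0.04800234270155313 [0.56044393 0.27270116 0.201     ] 0.26927075464877454
[[0.50711087 0.30556221 0.008     ]
 [0.59002562 0.32942355 0.008     ]] 0.28020993492893004
at [0.563  0.2718 0.3002] d [ 0.0016 -0.0023  0.1402] r [ 0.  0. -0.]
```

Emit:
advance(ticks={"jaw": [1,1,1,1,1],"dx": [0.001,0.001,0.001,0.001,0.001],"dy": [-0.0023,-0.0023,-0.0023,-0.0023,-0.0023],"dz": [0.05,0.09,0.12,0.14,0.14],"ax": [0,0,0,0,0],"ay": [0,0,0,0,0],"az": [0,0,0,0,0]})

```text
time: 8.25
eef_pos: [0.56, 0.2725, 0.1591]
tcp_rot: [-0.0, 0.605, 0.796, -0.001]
force: [0.2, 0.2, 0.8]
gripper_width: 0.999
gripper_force: 0.0
```

Emit:
advance(ticks={"jaw": [0.7,0.6,0.5,0.4,0.2,0,0,0,0,0],"dx": [0,0,0,0,0,0,0,0,0,0],"dy": [0,0,0,0,0,0,0,0,0,0],"dz": [0,0,0,0,0,0,0,0,0,0],"ax": [0,0,0,0,0,0,0,0,0,0],"ay": [0,0,0,0,0,0,0,0,0,0],"az": [0,0,0,0,0,0,0,0,0,0]})

```text
time: 9.5
eef_pos: [0.5617, 0.274, 0.1624]
tcp_rot: [0.001, 0.605, 0.796, 0.002]
force: [1.3, -0.4, 21.4]
gripper_width: 0.324
gripper_force: 58.2
```

Emit:
advance(ticks={"jaw": [0,0,0,0],"dx": [0,0,0,0],"dy": [0,0,0,0],"dz": [-0.004,-0.008,-0.0125,-0.0125],"ax": [0,0,0,0],"ay": [0,0,0,0],"az": [0,0,0,0]})

```text
time: 10.0
eef_pos: [0.5613, 0.2734, 0.173]
tcp_rot: [0.001, 0.605, 0.796, 0.001]
force: [7.0, 1.7, -1.6]
gripper_width: 0.324
gripper_force: 60.9
```

```bash
python3 - <<'E'
from h import *
import pickle
L=[]
for n,(x,y) in {"scene":(360,280),"wrist":(280,170)}.items():
    c,K,T=cam(n); pickle.dump((c,K,T),open(n+"4.pkl","wb")); L.append(cv2.resize(c[y:y+100,x:x+80],(400,500),interpolation=cv2.INTER_CUBIC))
cv2.imwrite("pics/l4.png",np.hstack(L)); s=manip.sense(); print(s["force"],s["eef_pos"],s["gripper_width"])
E
```

```text
[ 6.39620843  2.55986336 -1.61078541] [0.56128186 0.27339471 0.17294509] 0.32346464545035786
```

View pics/l4.png

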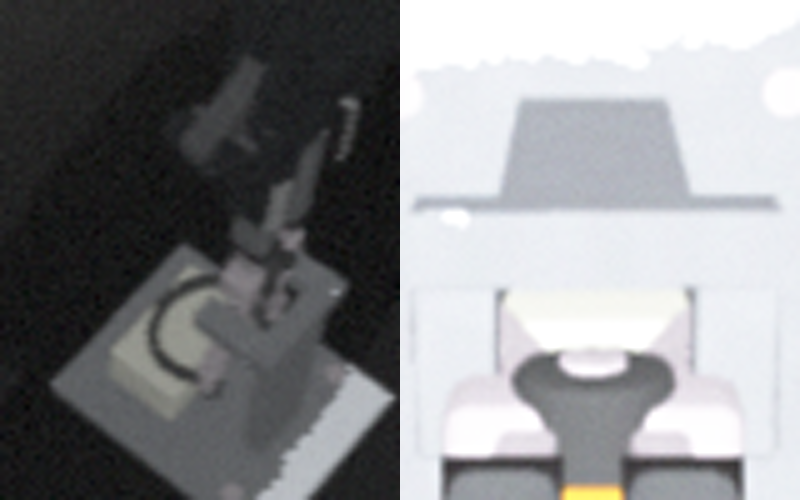

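The ring is spread on the tips and lifted off the ledge, but there is about 7 N of side force. I'll relieve that by about 1.5 mm and draw the pliers out along -x.

Emit:
advance(ticks={"jaw": [0,0],"dx": [0,0],"dy": [0.0015,0.0015],"dz": [0,0],"ax": [0,0],"ay": [0,0],"az": [0,0]})

```text
time: 10.35
eef_pos: [0.5618, 0.2736, 0.1724]
tcp_rot: [-0.0, 0.605, 0.796, 0.0]
force: [2.9, 0.4, -0.6]
gripper_width: 0.325
gripper_force: 60.7
```

Emit:
advance(ticks={"jaw": [0,0,0],"dx": [-0.01,-0.02,-0.02],"dy": [0,0,0],"dz": [0,0,0],"ax": [0,0,0],"ay": [0,0,0],"az": [0,0,0]})

```text
time: 10.72
eef_pos: [0.5672, 0.2531, 0.1722]
tcp_rot: [0.0, 0.605, 0.796, -0.001]
force: [0.7, -0.4, -2.2]
gripper_width: 0.327
gripper_force: 60.3
```

Emit:
advance(ticks={"jaw": [0,0,0,0,0,0,0,0],"dx": [-0.025,-0.05,-0.075,-0.075,-0.075,-0.075,-0.075,-0.075],"dy": [0,0,0,0,0,0,0,0],"dz": [0,0,0,-0.03,-0.07,-0.11,-0.14,-0.14],"ax": [0,0,0,0,0,0,0,0],"ay": [0,0,0,0,0,0,0,0],"az": [0,0,0,0,0,0,0,0]})

```text
time: 11.72
eef_pos: [0.5874, 0.1826, 0.314]
tcp_rot: [0.001, 0.605, 0.796, 0.001]
force: [0.2, -0.4, -3.1]
gripper_width: 0.322
gripper_force: 60.2
```

```bash
python3 - <<'E'
from h import *
import pickle
L=[]
for n in ("scene","wrist","top"):
    c,K,T=cam(n); pickle.dump((c,K,T),open(n+"5.pkl","wb"))
    s=manip.sense()["eef_pos"]; u=proj(K,T,s+[0.0,0,-.1]).round().astype(int); print(n,u)
    x,y=np.maximum(u-[40,55],0); x=min(x,560); y=min(y,370); print(x,y); L.append(cv2.resize(c[y:y+110,x:x+80],(266,366),interpolation=cv2.INTER_CUBIC))
cv2.imwrite("pics/l5.png",np.hstack(L))
E
```

```text
scene [375 273]
335 218
wrist [320 234]
280 179
top [228 220]
188 165
```

View pics/l5.png

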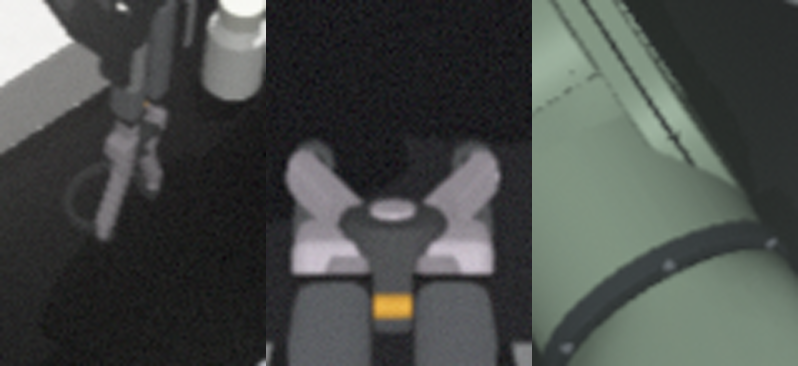

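The ring hangs on the jaw tips. In the scene crop it shows as a dark loop at (85,195), to the -x side. I'll carry it over the spindle and measure there against the white cover.

```bash
python3 -c "
from h import *
goal((.5330,-.1084,.285),.272)"
```

```text
at [0.5869 0.182  0.3113] d [-0.2652 -0.1299  0.0265] r [-0.002  0.     0.   ]
```

Emit:
advance(ticks={"jaw": [0,0,0,0,0,0,0,0,0,0,0],"dx": [-0.04,-0.08,-0.12,-0.16,-0.2,-0.24,-0.26,-0.2652,-0.2652,-0.2652,-0.2652],"dy": [-0.02,-0.04,-0.06,-0.08,-0.1,-0.117,-0.127,-0.13,-0.13,-0.13,-0.13],"dz": [0,0,0,0,0,0,0.01,0.025,0.0265,0.0265,0.0265],"ax": [0,0,0,0,0,0,0,0,0,0,0],"ay": [0,0,0,0,0,0,0,0,0,0,0],"az": [0,0,0,0,0,0,0,0,0,0,0]})

```text
time: 13.25
eef_pos: [0.5335, -0.1078, 0.2861]
tcp_rot: [0.0, 0.604, 0.797, 0.0]
force: [-0.5, -0.3, -3.0]
gripper_width: 0.324
gripper_force: 60.3
```

```bash
python3 - <<'E'
from h import *
import pickle
L=[]
for n,w in (("scene",90),("wrist",120)):
    c,K,T=cam(n); pickle.dump((c,K,T),open(n+"6.pkl","wb"))
    u=proj(K,T,(.5372,-.1237,.14)).round().astype(int); x,y=u-w//2; print(n,x,y,400/w, proj(K,T,(.5372,-.1237,.12))); L.append(cv2.resize(c[y:y+w,x:x+w],(400,400),interpolation=cv2.INTER_CUBIC))
cv2.imwrite("pics/l6.png",np.hstack(L)); print(manip.sense()["eef_pos"])
E
```

```text
scene 267 142 4.444444444444445 [312.32130821 192.95156975]
wrist 259 177 3.3333333333333335 [319.16491928 230.33185207]
[ 0.53342252 -0.10795363  0.28606796]
```

View pics/l6.png

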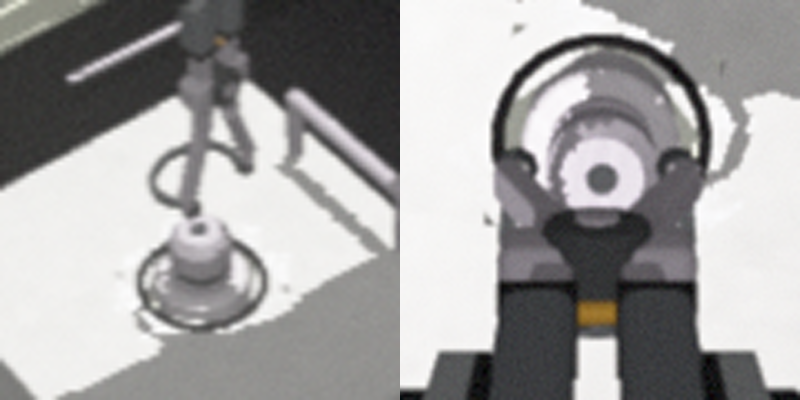

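```bash
python3 - <<'E'
from h import *
import pickle
c,K,T=pickle.load(open("scene6.pkl","rb")); g=cv2.cvtColor(c,cv2.COLOR_BGR2GRAY)
x0,y0=300,172; print(g[y0:y0+20,x0:x0+26])
w,Kw,Tw=pickle.load(open("wrist6.pkl","rb"))
for p in [(294.1,225.6),(342.1,225.6),(318.1,225.6)]: print(onz(Kw,Tw,p,.158).round(4))
print("spin",onz(Kw,Tw,(259+202/3.3333,177+178/3.3333),.12))
E
```

```text
[[240 241 240 240 239 240 241 240 240 215 151 126 123 130 198 236 241 240
  216 149 111 109 131 201 237 242]
 [240 242 242 241 240 241 241 238 232 205 151 129 120 120 152 199 228 234
  218 163 116 109 119 162 222 241]
 [240 240 240 241 239 237 234 216 162 132 129 128 122 111 107 110 129 163
  207 206 143 109 112 132 201 238]
 [241 241 241 238 223 185 157 122 106 113 128 129 125 125 128 115  99 106
  132 142 128 113 112 123 178 226]
 [240 241 236 217 161 116 100 108 115 118 125 126 127 181 224 224 181 129
  106 111 137 135 117 138 206 237]
 [241 237 209 144 111 115 154 209 202 150 125 124 136 207 237 240 238 223
  167 108 108 120 121 143 211 238]
 [237 220 154 111 143 211 236 236 206 143 131 123 143 212 240 242 242 240
  219 144 101 105 116 143 210 239]
 [228 176 117 131 204 238 239 228 181 135 128 128 161 223 239 241 241 242
  239 202 113  84  92 112 201 239]
 [210 140 118 194 236 239 239 228 182 136 128 131 180 230 240 242 241 242
  240 219 150 102  97 131 208 239]
 [182 125 168 225 239 241 239 216 155 131 125 136 200 237 242 241 240 241
  241 239 226 193 176 214 236 240]
 [175 134 
[... 501 characters left out ...]
 242 242 243 241 241 240 239 240]
 [238 224 180 128  99  97 105 117 124 122 114 146 216 239 240 242 241 241
  242 241 242 240 239 239 239 240]
 [240 238 237 221 180 141 131 118 117 117 102 106 194 238 241 241 240 243
  241 240 239 239 238 239 238 239]
 [241 240 241 240 236 235 234 201 135 103  83 100 193 236 240 240 241 241
  240 241 241 239 239 239 238 238]
 [240 240 240 240 240 240 239 225 167 105 106 139 199 228 230 233 237 239
  240 240 240 240 239 239 239 239]
 [240 241 240 241 244 246 246 238 217 177 184 210 217 224 226 217 216 230
  240 242 241 240 240 240 240 240]]
[ 0.5137 -0.1146  0.158 ]
[ 0.5506 -0.1043  0.158 ]
[ 0.5321 -0.1095  0.158 ]
spin [ 0.53760199 -0.12365615  0.12      ]
```

```bash
cat > fit.py <<'E'
from h import *
from scipy.optimize import least_squares
def fit(K,T,P,z):
    X=np.array([onz(K,T,p,z)[:2] for p in P]); r=least_squares(lambda v:np.hypot(*(X-v[:2]).T)-v[2],[*X.mean(0),.02]); return r.x,np.sqrt((r.fun**2).mean()),X
E
python3 - <<'E'
from fit import *
import pickle
c,K,T=pickle.load(open("scene6.pkl","rb"))
P=[(314,174),(316.3,175),(318.4,176),(319.4,177),(320.2,178),(308.3,175),(306,176),(304.3,177),(303,178),(302.2,179),(301.6,180),(301,181),(300.9,182),(301,183),(301.3,184),(302,185),(302.8,186),(304.5,187),(307,188)]
t=np.array([.5334,-.1080]); ex=np.array([-.268,.9634]); ey=np.array([-.9634,-.268])
for z in (.148,.152,.156,.160):
    v,e,X=fit(K,T,P,z); print(z,v.round(4),e.round(5),"rel tcp in pliers x,y:",((v[:2]-t)@ex).round(4),((v[:2]-t)@ey).round(4))
# scene's own view of spindle hole, z .12
print(onz(K,T,(267+200/4.444,142+229/4.444),.12))
E
```

```text
0.148 [ 0.534  -0.1306  0.0225] 0.00067 rel tcp in pliers x,y: -0.0219 0.0054
0.152 [ 0.536  -0.1271  0.0224] 0.00067 rel tcp in pliers x,y: -0.019 0.0026
0.156 [ 0.5379 -0.1235  0.0223] 0.00066 rel tcp in pliers x,y: -0.0161 -0.0002
0.16 [ 0.5398 -0.1199  0.0222] 0.00066 rel tcp in pliers x,y: -0.0132 -0.003
[ 0.53870848 -0.1225535   0.12      ]
```

Emit:
advance(ticks={"jaw": [0,0,0,0,0],"dx": [0,0,0,0,0],"dy": [0,0,0,0,0],"dz": [0.015,0.03,0.036,0.041,0.041],"ax": [0,0,0,0,0],"ay": [0,0,0,0,0],"az": [0,0,0,0,0]})

```text
time: 13.98
eef_pos: [0.5333, -0.1082, 0.2449]
tcp_rot: [-0.0, 0.605, 0.796, 0.0]
force: [0.4, 0.9, -2.0]
gripper_width: 0.32
gripper_force: 60.3
```

Emit:
advance(ticks={"jaw": [0,0,0,0,0,0],"dx": [0,0,0,0,0,0],"dy": [0,0,0,0,0,0],"dz": [0.006,0.012,0.0178,0.0178,0.0178,0.0178],"ax": [0,0,0,0,0,0],"ay": [0,0,0,0,0,0],"az": [0,0,0,0,0,0]})

```text
time: 14.72
eef_pos: [0.5334, -0.1083, 0.2272]
tcp_rot: [0.0, 0.605, 0.796, 0.0]
force: [0.1, -0.3, -2.2]
gripper_width: 0.324
gripper_force: 60.3
```

```bash
python3 - <<'E'
from h import *
import pickle
L=[]
for n,w,P in (("scene",60,(.5372,-.1237,.1)),("wrist",90,(.5372,-.1237,.1))):
    c,K,T=cam(n); pickle.dump((c,K,T),open(n+"7.pkl","wb"))
    u=proj(K,T,P).round().astype(int); x,y=u-w//2; print(n,x,y,400/w); L.append(cv2.resize(c[y:y+w,x:x+w],(400,400),interpolation=cv2.INTER_CUBIC))
cv2.imwrite("pics/l7.png",np.hstack(L)); s=manip.sense(); print(s["eef_pos"],s["force"],s["moment"])
E
```

```text
scene 283 169 6.666666666666667
wrist 275 198 4.444444444444445
[ 0.53332004 -0.10828665  0.22712643] [-0.38646482 -0.29417179 -2.76729529] [-0.01207765 -0.01549453  0.01466154]
```

View pics/l7.png

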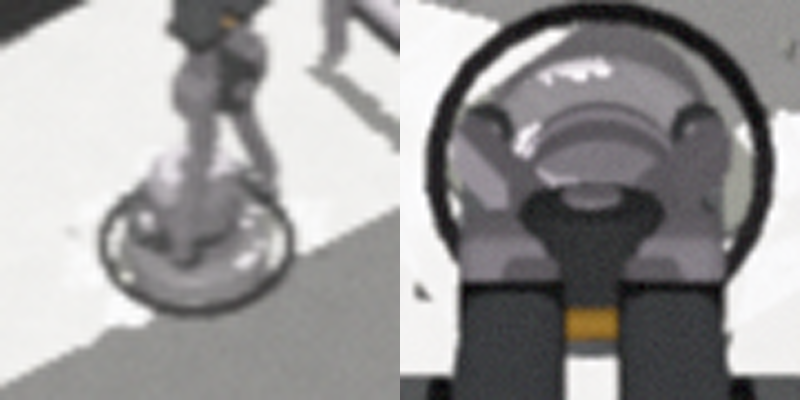

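The ring is around the spindle with no contact force: the scene crop shows the tip at (188,252), and in the wrist crop the ears sit at (488,125) and (697,125). The spindle midline is about 601 against an ear midline of 592, so I'll trim about 1.2 mm along tool y.

Emit:
advance(ticks={"jaw": [0,0,0,0],"dx": [0,0,0,0],"dy": [0.0012,0.0012,0.0012,0.0012],"dz": [0.0004,0.0004,0.0004,0.0004],"ax": [0,0,0,0],"ay": [0,0,0,0],"az": [0,0,0,0]})

```text
time: 15.32
eef_pos: [0.5344, -0.1079, 0.2266]
tcp_rot: [-0.0, 0.605, 0.796, 0.0]
force: [-0.6, -0.7, -2.0]
gripper_width: 0.322
gripper_force: 60.3
```

```bash
python3 - <<'E'
from h import *
c,K,T=cam("wrist"); g=cv2.cvtColor(c,cv2.COLOR_BGR2GRAY)
cv2.imwrite("pics/l8.png",cv2.resize(c[198:258,285:365],(800,600),interpolation=cv2.INTER_CUBIC))
s=manip.sense(); print(s["eef_pos"],s["force"],s["moment"]); print(proj(K,T,(.5375,-.1236,.12)))
E
```

```text
[ 0.53442465 -0.10791996  0.22662022] [-0.50023974  0.18372484 -2.30362037] [ 0.039556    0.03299488 -0.01647257]
[318.84679487 252.05007616]
```

View pics/l8.png

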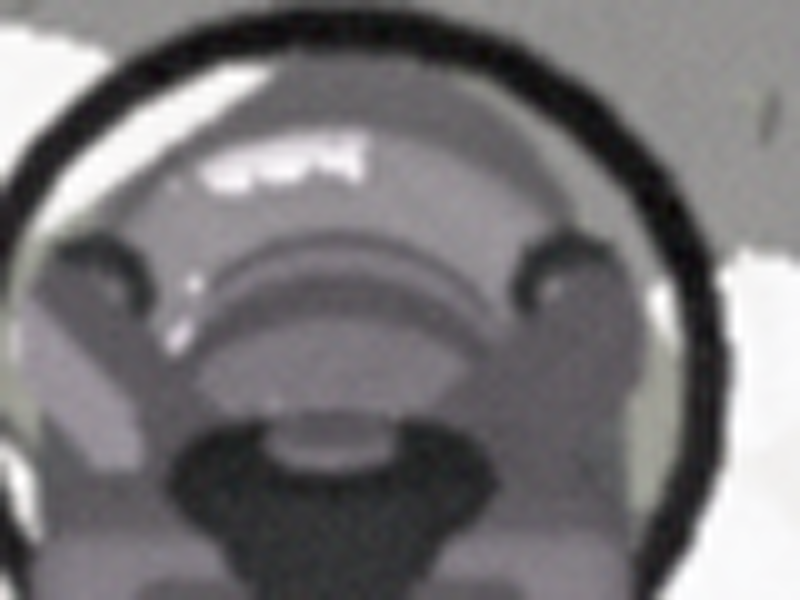

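The ears' inner edges (155 and 510, mid 332) are now centred on the spindle (195–470, mid 333), with no contact force. I'll hand it in.

```bash
python3 -c "
from bench import manip
print(manip.sign_off())"
```

```text
the job is handed in; nothing more can be done
None
```

The job is handed in: the cover is shut and the spread ring is held by the pliers around the spindle at groove height, about 2 mm uncertain by my measurements, with no contact force felt; `sign_off` returned no verdict.

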